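Push the laden chopping board into the corner of the worktop

ROBOT

A 6-joint arm with a two-finger parallel gripper is mounted at the origin on the work surface. World frame = base frame: x ahead of the robot, y to its left, z up, the work surface at z = 0. Lengths are in mm, angles in rad, forces in N, time in s.
With the tool pointing down it reaches from about 275 to 775 mm from the base axis. Payload 14.6 kg.
Tool frame: the origin (TCP) lies between the finger pads; the fingertips stand 14 mm ahead of it and the grasp point (between the pads) lies 5 mm behind it; z points along the fingers, y is the line along which they close (so a half turn about z gives the same grasp; the last joint's range is limited). The gripper opens to 85 mm and grips with 20 to 120 N. Pads are 22 mm wide; open, the fingers measure 114 mm over their backs; the gripper's body (76 mm by 85 mm) begins 54 mm behind the grasp point. The pads swing forward as they close: fully open they stand 13 mm farther back than shut.
Start: joints at [0.961, 0.263, -0.048, 1.259, 0, 1.415], TCP at [230.628, 471.634, 245.278] pointing down, gripper open.
Joint ranges: [-2.65, 2.65], [-0.89, 1.7], [-1.18, 1.37], [-2.13, 2.11], [-1.35, 1.29], [-3.14, 3.14]. Speed limits (rad/s): [1.89, 1.89, 2.57, 2.79, 3.14, 3.14].

INTERFACE

Orientations are given as a unit quaternion [x, y, z, w].
In Python, from station import monitor, grab_frame, sign_off, search_frame, masks_of gives the robot as it stands.
- The arm moves only by the tool jog_arm, never from a script. Its argument "increments" is a list of rows, each a list of 7 numbers: the finger opening in cm, from 0 to 8.54, then the shift along the tool's x, y, z in cm, then the turn, a rotation vector about the tool's x, y, z in degrees. A call has exactly 8 rows; each row is the pose to reach, as a shift and turn from the pose commanded when the call began, along the tool's axes at that moment; what a row does not reach only later rows make up. A row lasts 1/8 s, in which the tool goes at most 62.5 mm and 10.7 degrees, less where a joint would pass 70% of its speed; a pose out of reach is approached as far as the arm can. A call with a gripper value outside its range is refused whole. The fingers move at their own pace and stop on an object; the grip force is fixed at half the most. Time passes only in rows, so rows that repeat a pose let the fingers close, or fill a call up. It gives the time, the measured TCP pose, the force, the opening and the grip force at its end, in the units of the state.
- monitor.observe(): the state, without advancing time (a new reading comes with each control period).
- grab_frame(name): name is "side" or "top" or "wrist"; returns a dict with "img" (420x560x3 uint8, red, green, blue), "fovy" (degrees; the focal length in pixels is half the picture's height over the tangent of half this angle, whatever the lens; pixels are square), "cx", "cy" (the principal point, pixels), "k1" (the pictures are not rectified: a ray, as slopes to the right and down, at radius r is drawn at 1 + k1 r^2 times it, then the intrinsics apply), "R" (3x3) and "t" (3): a world point X has camera coordinates R X + t. Camera axes: x right, y down, z forward; pixel columns grow to the right and rows downward; lengths in mm; the calibration is good to about 2 mm. A picture is of the moment at which its call begins. There is no depth.
- sign_off(): hands the job in; it is judged then, once.
Trained networks look in a picture, given as the dict that the camera call returned (one of the last four; its "shot" number tells which), for a name from the list of things; names that differ only in an ending like _2 or _b are one class to them, and where a whole thing is asked for, a point or a joint stands for the part that bears it (a point fixed in the world has none). Each returns a list of dicts, best first, with "confidence" (0 to 1); they miss things now and then, are a little off and sometimes report something else, mostly with a low value. They report only what shows in the picture. A call takes as long as a camera call.
- search_frame(name, picture): "extent" ([left, top, right, bottom] in pixels, round what is visible of it).
- masks_of(name, picture): "mask" (420x560 bool, what is visible of it) and "extent" ([left, top, right, bottom] in pixels, round what is visible of it).
The state is a dict: "clock": time; "joint_pos": joint angles; "dq": joint speeds; "effort": joint torques, N m; "tcp_pos": TCP position; "tool_rot": TCP orientation; "ft_force": force on the tool from outside, world axes, zero at the start; "wrist_torque": the same for the moment, N m; "grip_width": finger opening in mm; "finger_force": force on a finger pad.
Only numpy, scipy, OpenCV 4.12 (cv2) and the standard library are available. Lean on these libraries where they do the work, as an engineer would, in place of code of your own. Each camera call takes 0.05 s, during which the arm holds its last target. There are 200 camera calls.

TASK

Clear the worktop: with your fingertips push the wooden chopping board along the counter into the corner of the tiled upstand, so that its long far edge lies flush along the upstand ahead of you and its left end is up against the upstand on your left. The pepper mill and the bowl ride along standing on the board: touch neither, and do not lift or tip the board. Leave the mug and the jar on the counter where they are.

Things in the scene. Friction and masses are not known exactly. Their poses are not given: they have to be found in the camera images.
- bar: Fixed tiled upstand, two low walls at a right angle, 65 mm high, white tiles, pale shelf on top. Its place varies. Origin: inner corner where the tiled faces meet, at worktop level. x points away from the robot, y to its left. Face ahead: plane x = 0, from the corner 900 mm towards -y. Left face: plane y = 0, from the corner 500 mm towards -x. Free worktop at x < 0, y < 0.
- board: Loose bamboo board, flat: 180 mm along x, 300 along y, 16 thick, about 0.4 kg, dark strip at each end, 24 mm hole near its -x -y corner. Origin: centre of underside; +x edge is the long far edge, +y edge the left end. Starts clear of the upstand, turned up to 0.35 rad. In place, its centre is 90 mm from the face ahead, 150 from the left face. Laden, slides under about 2 to 10 N.
- mill: Dark wooden pepper mill, 150 mm tall, at most 52 mm in diameter, 0.12 kg, standing loose on the board, its surface at least 60 mm in from the board's ends and 45 mm in from its near long edge. Origin: centre of its underside, z up.
- bowl: White ceramic bowl, 100 mm across the rim, 45 mm high, 0.16 kg, standing loose and empty on the board, its rim within the board's outline. Which end of the board has the bowl and which the mill varies. Origin: centre of its underside, z up.
- mug: White mug, 80 mm across, 95 mm high, with a handle on its +y side (which starts turned away from the board), standing on the worktop to the right of the board near the upstand ahead. Origin: centre of its underside.
- jar: Glass jar with a steel lid, 66 mm in diameter, 105 mm high, standing on the worktop to the right of the board, nearer to the robot than the mug. Origin: centre of its underside.

How it is judged:
By the outcome, as a careful person would: the job done as asked, in the order asked, and still so for the second after the job is handed in, with the robot touching nothing.
It also fails if it takes over 67 s, if anything falls off the work surface, if the arm or the gripper's body presses on something with over 40 N, if the wrist force passes 120 N, or if a joint passes its speed limit or range.

## Working session

There is one attempt and no reset: what is moved stays moved. The work goes in short steps, Python scripts to look and compute and a tool call to move; the robot and the scene stay as the last step left them, time stands still between calls to the robot, and variables do not carry over. Pictures are saved under pics/ and viewed, at most 10 in all, crops included, and the job is handed in when it is done.

Besides the shell and the picture viewer there is one more tool, called after "Request:" by a JSON object that holds its "name" and its "arguments". jog_arm: Moves the arm, as the interface text tells. Its arguments: {"type":"object","properties":{"increments":{"type":"array"}},"required":["increments"]}

```bash
mkdir -p pics; ls; cat > h.py <<'E'
import numpy as np, cv2
from station import monitor, grab_frame, sign_off, search_frame, masks_of
def K(p):
    f=p["img"].shape[0]/2/np.tan(np.radians(p["fovy"])/2)
    return f
def ray(p,uv):
    uv=np.atleast_2d(np.array(uv,float)); f=K(p)
    M=np.array([[f,0,p["cx"]],[0,f,p["cy"]],[0,0,1]])
    d=(uv-[p["cx"],p["cy"]])/f; s=d.copy()
    for _ in range(20): s=d/(1+p["k1"]*(s**2).sum(1,keepdims=True))
    return np.c_[s,np.ones(len(s))]@np.array(p["R"])
def plane(p,uv,z):
    D=ray(p,uv); C=-np.array(p["R"]).T@np.array(p["t"])
    return C+D*((z-C[2])/D[:,2])[:,None]
def proj(p,X):
    c=np.atleast_2d(X)@np.array(p["R"]).T+np.array(p["t"]); s=c[:,:2]/c[:,2:]
    s=s*(1+p["k1"]*(s**2).sum(1,keepdims=True))
    return s*K(p)+[p["cx"],p["cy"]]
def save(p,n): cv2.imwrite("pics/"+n+".png",p["img"][:,:,::-1])
E
python3 - <<'E'
from h import *
s=monitor.observe();print(s)
for n in("top","side"):
    p=grab_frame(n);save(p,n+"0");print(n,p["fovy"],p["k1"],-np.array(p["R"]).T@p["t"])
    for o in("bar","board","mill","bowl","mug","jar"):
        for r in search_frame(o,p)[:2]: print(o,np.round(r["extent"]),round(r["confidence"],2))
E
```

```text
pics
{'clock': 0.0, 'joint_pos': array([ 9.60729913e-01,  2.63521391e-01, -4.89426331e-02,  1.25940924e+00,
        3.73118924e-05,  1.41550483e+00]), 'dq': array([ 0.00032704, -0.00044241, -0.00059617,  0.00241036,  0.00093616,
       -0.0004783 ]), 'effort': array([ 2.32259939e-03, -6.37620592e+01,  3.84566045e+01,  1.35633119e-02,
        1.70421066e-05, -1.24192875e-04]), 'tcp_pos': array([230.44915321, 471.42299196, 244.82379951]), 'tool_rot': array([ 2.25432983e-01,  9.74258528e-01, -4.92553448e-04, -2.18374379e-04]), 'ft_force': array([0.90464802, 0.16054457, 0.84634153]), 'wrist_torque': array([ 0.06682097, -0.01341516, -0.0481193 ]), 'finger_force': 0.0, 'grip_width': 85.59941600534613}
top 46.31442848729437 -0.10600188706058083 [ 473.4611003  -102.78179586 1033.80722822]
bar [ 39.  36. 559. 385.] 0.55
board [168. 160. 319. 270.] 0.77
mill [194. 179. 229. 213.] 0.86
bowl [238. 204. 289. 248.] 0.77
mug [417. 158. 470. 203.] 0.98
jar [164. 163. 320. 270.] 0.68
jar [420. 256. 464. 293.] 0.67
side 48.98576013946822 -0.07188708207095812 [ 487.42786162 -876.65873712  558.31494918]
bar [104.  71. 559. 420.] 0.82
board [206. 169. 297. 247.] 0.58
bowl [222. 182. 268. 220.] 0.81
bowl [314. 271. 382. 352.] 0.29
jar [193. 292. 241. 374.] 0.74
```

View pics/top0.png

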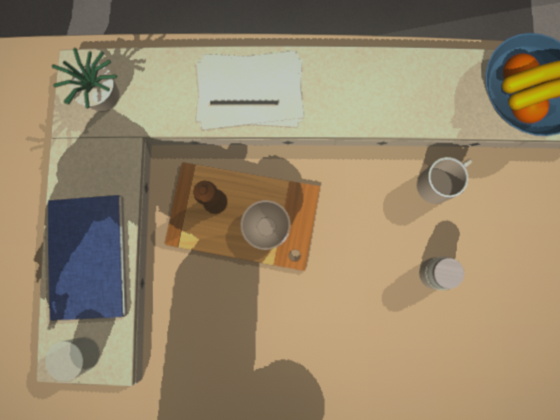

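View pics/side0.png

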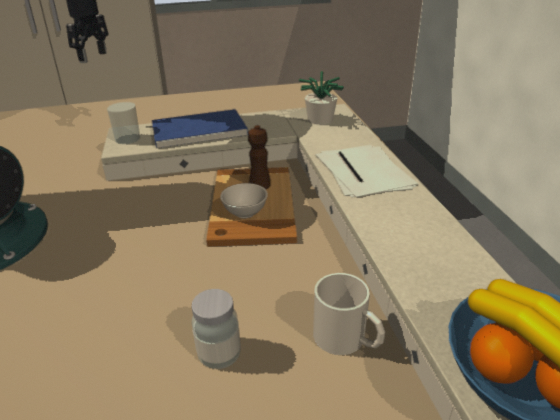

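The top view shows the board's corners near (182,163), (320,182), (304,270) and (166,248). The mill is at (212,200), the bowl at (265,226), and the upstand's inner corner is near (150,140). The mug (443,180) and jar (442,273) are well to the right. Next I'll refine the corners.

```bash
python3 - <<'E'
from h import *
p=grab_frame("top")
c=p["img"][125:290,125:335,::-1]; cv2.imwrite("pics/crop.png",cv2.resize(c,None,fx=3.6,fy=3.6,interpolation=cv2.INTER_CUBIC))
m=masks_of("board",p)[0]["mask"].astype(np.uint8)
h=cv2.convexHull(cv2.findNonZero(m)); r=cv2.minAreaRect(h); print(r); b=plane(p,cv2.boxPoints(r),16); print(b.round(1))
b=plane(p,[[182,163],[320,182],[304,270],[166,248]],16);print(b.round(1),[np.linalg.norm(b[i]-b[i-1]).round(1) for i in range(4)])
print("bar z0",plane(p,[[150,145],[415,145]],0).round(),"z65",plane(p,[[143,138],[480,140],[135,384]],65).round())
for n in("mill","bowl"):
    x=search_frame(n,p)[0]["extent"];print(n,x)
E
```

```text
((242.28335571289062, 215.38729858398438), (143.093994140625, 86.6329116821289), 10.784297943115234)
[[ 525.4  166.2   16. ]
 [ 707.9  140.9   16. ]
 [ 655.  -159.7   16. ]
 [ 476.7 -128.4   16. ]]
[[ 700.2  136.4   16. ]
 [ 664.  -158.2   16. ]
 [ 479.4 -127.4   16. ]
 [ 518.3  161.4   16. ]] [np.float64(183.6), np.float64(296.8), np.float64(187.1), np.float64(291.4)]
bar z0 [[ 743.  214.    0.]
 [ 753. -365.    0.]] z65 [[ 741.  209.   65.]
 [ 749. -484.   65.]
 [ 249.  199.   65.]]
mill [191.5, 179.2, 231.0, 213.6]
bowl [241.0, 199.7, 286.9, 249.6]
```

View pics/crop.png

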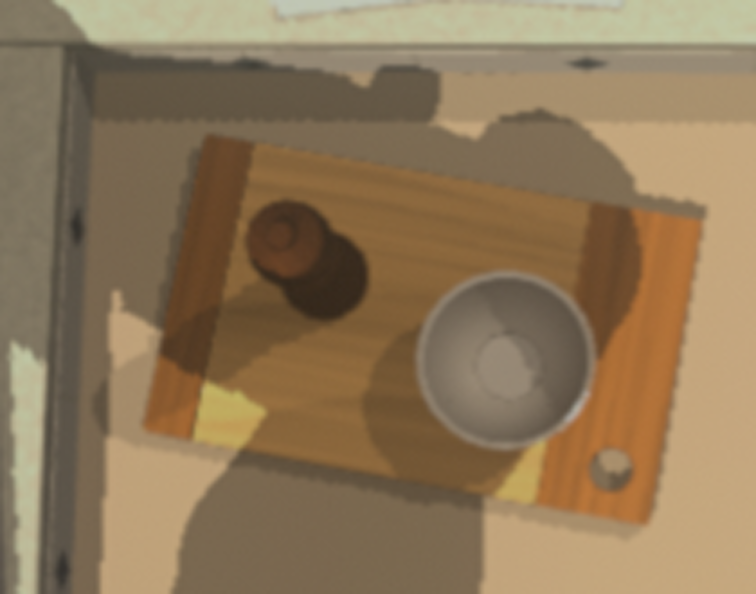

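```bash
cat >> h.py <<'E'
from scipy.spatial.transform import Rotation as Ro
def bp(b):  # corners FL FR NR NL -> centre, yaw
    b=b[:,:2]; y=(b[0]-b[1])+(b[3]-b[2]); return b.mean(0).round(1), np.arctan2(-y[0],y[1]).round(4)
def inc(X,yawy):  # target TCP, direction of tool y in world (rad), pointing down
    s=monitor.observe(); R=Ro.from_quat(s["tool_rot"]); c=np.cos(yawy);n=np.sin(yawy)
    T=np.array([[n,c,0],[-c,n,0],[0,0,-1]]).T if 0 else np.column_stack([np.cross([c,n,0],[0,0,-1]),[c,n,0],[0,0,-1]])
    print("shift cm",(R.inv().apply(np.array(X)-s["tcp_pos"])/10).round(2),"rot deg",np.degrees((R.inv()*Ro.from_matrix(T)).as_rotvec()).round(2))
E
python3 - <<'E'
from h import *
p=grab_frame("top"); q=lambda *a:np.array(a)/3.6+125
b=plane(p,q([205,135],[706,206],[646,525],[143,430]),16);print(b.round(1),bp(b))
print([np.linalg.norm(b[i]-b[i-1]).round(1) for i in range(4)])
print("far",plane(p,q([110,70],[400,70],[750,70]),0).round(1)); print("left",plane(p,q([90,100],[100,590]),0).round(1))
g=p["img"].astype(int).sum(2)
for c in range(330,412,15): # wall base by gradient
    d=np.abs(np.diff(g[132:152,c]));print(c,(132+np.argsort(d)[-3:]),end=";")
inc([440,0,80],np.pi/2+.018)
# bowl, mill: 
m=search_frame("bowl",p)[0]["extent"];print("bowl",plane(p,[[(m[0]+m[2])/2,(m[1]+m[3])/2]],61)); print("mill",plane(p,[q([328,278])],40),plane(p,[q([283,235])],166))
E
```

```text
[[ 701.3  136.6   16. ]
 [ 663.6 -160.5   16. ]
 [ 477.7 -128.4   16. ]
 [ 525.7  164.5   16. ]] (array([592.1,   3. ]), np.float64(-0.1442))
[np.float64(177.8), np.float64(299.5), np.float64(188.6), np.float64(296.8)]
far [[ 744.6  201.2    0. ]
 [ 746.7   23.7    0. ]
 [ 750.2 -187.1    0. ]]
left [[725.7 212.4   0. ]
 [432.2 189.9   0. ]]
330 [138 137 136];345 [139 137 136];360 [139 137 136];375 [135 137 136];390 [139 137 136];405 [138 136 137];shift cm [-39.53 -33.17  16.53] rot deg [  0.    -0.   -27.09]
bowl [[569.80089717 -47.39527221  61.        ]]Traceback (most recent call last):
  File "<stdin>", line 11, in <module>
  File "h.py", line 13, in plane
    D=ray(p,uv); C=-np.array(p["R"]).T@np.array(p["t"])
  File "h.py", line 11, in ray
    return np.c_[s,np.ones(len(s))]@np.array(p["R"])
           ~~~~~^^^^^^^^^^^^^^^^^^^
    res = self.concatenate(tuple(objs), axis=axis)
ValueError: all the input arrays must have same number of dimensions, but the array at index 0 has 3 dimension(s) and the array at index 1 has 2 dimension(s)
```

Request:
{"name": "jog_arm", "arguments": {"increments": [[8.5,-4,-3.3,0,0,0,-3],[8.5,-9,-7.5,0,0,0,-7],[8.5,-14,-11.7,0,0,0,-12],[8.5,-19,-16,0,0,0,-16],[8.5,-24,-20,0,0,0,-20],[8.5,-29,-24.3,0,0,0,-24],[8.5,-34,-28.5,0,0,0,-27],[8.5,-38,-32,0,0,0,-27]]}}

```text
clock: 2.0
tcp_pos: [429.0, 22.0, 245.5]
tool_rot: [-0.009, 1.0, 0.0, 0.0]
ft_force: [1.5, 0.9, -0.4]
grip_width: 85.2
finger_force: 0.0
```

```bash
python3 - <<'E'
from h import *
s=monitor.observe();print(s["clock"],s["tcp_pos"],s["grip_width"]); inc([440,5,20],np.pi/2+.016)
p=grab_frame("wrist");save(p,"w1"); print(-np.array(p["R"]).T@p["t"])
E
```

```text
2.0 [429.04002727  21.99514639 245.52161589] 85.19251468875308
shift cm [-1.05 -1.72 22.55] rot deg [0.   0.05 0.06]
[345.69576199  20.34781721 373.45481368]
```

View pics/w1.png

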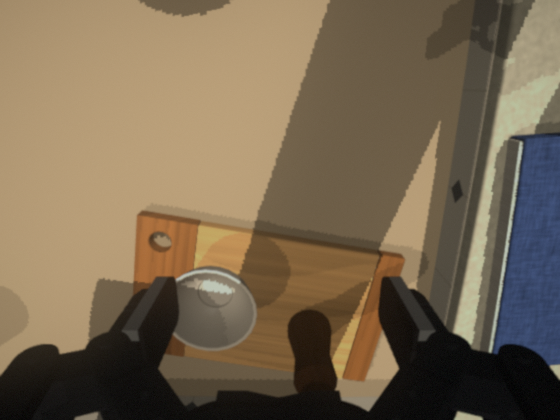

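The wrist view shows the board's near edge between (138,212) and (404,257). The mill is at (312,345), the bowl at (213,308), and both fingers are open. Next, I'll descend short of the near edge.

Request:
{"name": "jog_arm", "arguments": {"increments": [[8.5,-0.2,-0.3,4,0,0,0],[8.5,-0.6,-0.9,8.5,0,0,0],[8.5,-1,-1.7,13,0,0,0],[8.5,-1,-1.7,17,0,0,0],[8.5,-1,-1.7,20,0,0,0],[8.5,-1,-1.7,21.8,0,0,0],[8.5,-1,-1.7,22.5,0,0,0],[8.5,-1,-1.7,22.5,0,0,0]]}}

```text
clock: 3.05
tcp_pos: [438.8, 7.3, 20.4]
tool_rot: [-0.008, 1.0, 0.0, -0.0]
ft_force: [0.1, -0.3, -0.1]
grip_width: 85.1
finger_force: 0.0
```

Request:
{"name": "jog_arm", "arguments": {"increments": [[8.5,-0.3,0,0.2,0,0,0],[8.5,-0.6,0,0.4,0,0,0],[8.5,-1,0,0.6,0,0,0],[8.5,-1.3,0,0.6,0,0,0],[8.5,-1.6,0,0.6,0,0,0],[8.5,-1.8,0,0.6,0,0,0],[8.5,-2,0,0.6,0,0,0],[8.5,-2,0,0.6,0,0,0]]}}

```text
clock: 4.05
tcp_pos: [458.9, 7.6, 14.3]
tool_rot: [-0.008, 1.0, -0.0, 0.0]
ft_force: [0.5, 0.4, 0.1]
grip_width: 84.9
finger_force: 0.0
```

```bash
python3 - <<'E'
from h import *
s=monitor.observe();print(s["clock"],s["tcp_pos"],s["ft_force"])
p=grab_frame("side");save(p,"s1")
c=p["img"][120:280,130:330,::-1]; cv2.imwrite("pics/s1c.png",cv2.resize(c,None,fx=3.7,fy=3.7,interpolation=cv2.INTER_CUBIC))
E
```

```text
4.05 [458.88719114   7.57812249  14.27750037] [0.52431098 0.40982849 0.0654118 ]
```

View pics/s1c.png

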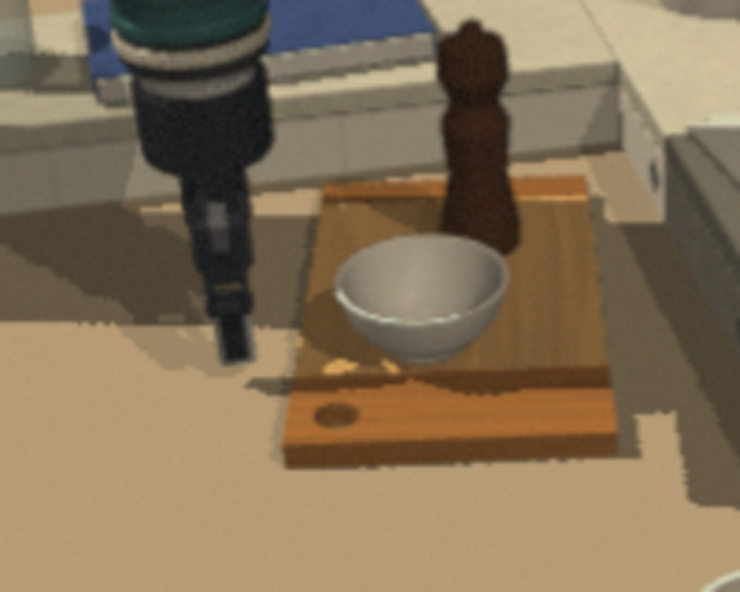

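The side crop shows the open fingertip hovering at crop (235,360), short of the board's near edge, with its tip not yet on the counter. I'll lower it a bit more.

Request:
{"name": "jog_arm", "arguments": {"increments": [[8.5,0,-0.2,0.15,0,0,0],[8.5,0,-0.2,0.3,0,0,0],[8.5,0,-0.2,0.45,0,0,0],[8.5,0,-0.2,0.6,0,0,0],[8.5,0,-0.2,0.7,0,0,0],[8.5,0,-0.2,0.8,0,0,0],[8.5,0,-0.2,0.8,0,0,0],[8.5,0,-0.2,0.8,0,0,0]]}}

```text
clock: 5.1
tcp_pos: [458.9, 5.6, 6.3]
tool_rot: [-0.008, 1.0, -0.0, 0.0]
ft_force: [-0.5, -0.4, -0.9]
grip_width: 85.1
finger_force: 0.0
```

Request:
{"name": "jog_arm", "arguments": {"increments": [[8.5,-0.4,0,0,0,0,0],[8.5,-0.9,0,0,0,0,0],[8.5,-1.4,0,0,0,0,0],[8.5,-1.9,0,0,0,0,0],[8.5,-2.4,0,0,0,0,0],[8.5,-2.9,0,0,0,0,0],[8.5,-3.3,0,0,0,0,0],[8.5,-3.5,0,0,0,0,0]]}}

```text
clock: 6.1
tcp_pos: [493.9, 6.2, 6.2]
tool_rot: [-0.008, 1.0, 0.0, -0.0]
ft_force: [-4.3, -0.4, 1.4]
grip_width: 85.0
finger_force: 1.6
```

Request:
{"name": "jog_arm", "arguments": {"increments": [[8.5,-0.3,0,0,0,0,0],[8.5,-0.7,0,0,0,0,0],[8.5,-1.2,0,0,0,0,0],[8.5,-1.7,0,0,0,0,0],[8.5,-2.2,0,0,0,0,0],[8.5,-2.6,0,0,0,0,0],[8.5,-2.9,0,0,0,0,0],[8.5,-3,0,0,0,0,0]]}}

```text
clock: 7.1
tcp_pos: [524.0, 6.6, 6.3]
tool_rot: [-0.008, 1.0, -0.0, 0.0]
ft_force: [-3.5, -0.8, -0.6]
grip_width: 85.2
finger_force: 1.5
```

```bash
python3 - <<'E'
from h import *
s=monitor.observe();print(s["clock"],s["tcp_pos"],s["ft_force"])
p=grab_frame("top");c=p["img"][125:290,125:335,::-1]; cv2.imwrite("pics/t1c.png",cv2.resize(c,None,fx=3.6,fy=3.6,interpolation=cv2.INTER_CUBIC))
E
```

```text
7.1 [523.97328362   6.64061684   6.26489014] [-3.49512194 -0.81371385 -0.55629816]
```

View pics/t1c.png

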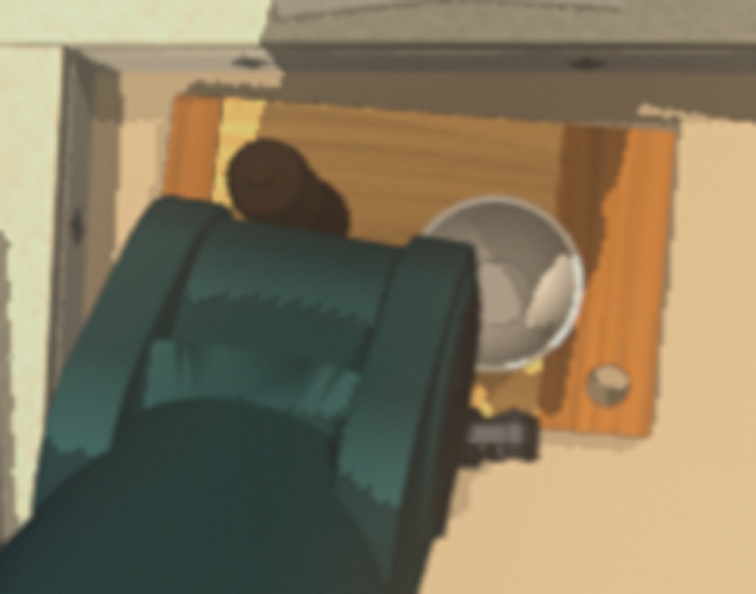

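Board far edge now runs crop (175,97) to (680,124): yaw about -0.055, with gaps of about 15 mm on the left and 30 mm on the right. The bowl and mill are riding fine. I'll continue slowly.

Request:
{"name": "jog_arm", "arguments": {"increments": [[8.5,-0.2,0,0,0,0,0],[8.5,-0.5,0,0,0,0,0],[8.5,-0.8,0,0,0,0,0],[8.5,-1.1,0,0,0,0,0],[8.5,-1.4,0,0,0,0,0],[8.5,-1.7,0,0,0,0,0],[8.5,-1.9,0,0,0,0,0],[8.5,-2.0,0,0,0,0,0]]}}

```text
clock: 8.15
tcp_pos: [543.9, 7.0, 6.3]
tool_rot: [-0.008, 1.0, -0.0, -0.0]
ft_force: [-3.1, -1.3, 0.2]
grip_width: 84.7
finger_force: 1.4
```

```bash
python3 - <<'E'
from h import *
s=monitor.observe();print(s["clock"],s["tcp_pos"],s["ft_force"])
p=grab_frame("top");m=masks_of("board",p)[0]["mask"];
# far edge: topmost mask pixel per column; right edge per row
cs=np.arange(190,300,5);e=np.array([[c,np.flatnonzero(m[:,c])[0]] for c in cs if m[:,c].any()],float)
X=plane(p,e,16);print(np.c_[e,X[:,:2]].round(1)[::3],np.polyfit(X[:,1],X[:,0],1))
rs=np.arange(165,240,4);e=np.array([[np.flatnonzero(m[r])[-1]+1,r] for r in rs if m[r].any()],float);Y=plane(p,e,16);print(np.c_[e,Y[:,:2]].round(1)[::4],np.polyfit(Y[:,0],Y[:,1],1))
save(p,"t2")
E
```

```text
8.15 [543.90256961   7.00104468   6.26386691] [-3.10141434 -1.32188192  0.21848292]
[[ 190.   147.   735.5  120.9]
 [ 205.   147.   735.9   88.4]
 [ 220.   148.   734.2   56. ]
 [ 235.   148.   734.6   23.8]
 [ 250.   149.   732.9   -8.4]
 [ 265.   149.   733.4  -40.4]
 [ 280.   150.   731.7  -72.4]
 [ 295.   150.   732.2 -104.3]] [1.90320115e-02 7.33641976e+02]
[[ 308.   165.   700.1 -132.4]
 [ 307.   181.   665.6 -130.8]
 [ 307.   197.   631.5 -131.3]
 [ 305.   213.   597.7 -127.6]
 [ 305.   229.   564.2 -128.1]] [-3.57488966e-02 -1.07525234e+02]
```

```bash
python3 - <<'E'
from h import *
s=monitor.observe();print(s["joint_pos"].round(2)); inc([648,-175,100],.016);inc([648,-175,100],.016+np.pi)
E
```

```text
[-0.14  0.48 -0.42  0.67  0.   -0.15]
shift cm [-10.1  -18.37  -9.37] rot deg [1.000e-02 1.000e-02 9.003e+01]
shift cm [-10.1  -18.37  -9.37] rot deg [-1.000e-02  1.000e-02 -8.997e+01]
```

Request:
{"name": "jog_arm", "arguments": {"increments": [[8.5,0.6,0,0,0,0,0],[8.5,1.8,0,0,0,0,0],[8.5,2.5,0,-2,0,0,0],[8.5,2.5,0,-6,0,0,0],[8.5,2.5,-3,-10,0,0,0],[8.5,2.5,-8,-11,0,0,0],[8.5,2.5,-13,-11,0,0,0],[8.5,2.5,-18,-11,0,0,0]]}}

```text
clock: 9.25
tcp_pos: [521.1, -174.8, 116.6]
tool_rot: [-0.008, 1.0, -0.0, 0.0]
ft_force: [0.4, -0.4, -0.2]
grip_width: 84.8
finger_force: 0.0
```

Request:
{"name": "jog_arm", "arguments": {"increments": [[8.5,-1,0,0,0,0,10],[8.5,-3,0,0,0,0,20],[8.5,-5,0,0,0,0,30],[8.5,-7,0,0,0,0,40],[8.5,-9,0,0,0,0,50],[8.5,-11,0,0,0,0,60],[8.5,-12,0,0,0,0,70],[8.5,-12.5,0,0,0,0,80]]}}

```text
clock: 10.25
tcp_pos: [646.7, -171.1, 116.1]
tool_rot: [0.639, 0.77, 0.0, -0.0]
ft_force: [-0.5, 0.2, 0.8]
grip_width: 84.9
finger_force: 0.0
```

```bash
python3 - <<'E'
from h import *
inc([648,-168,6.3],.016)
E
```

```text
shift cm [ 0.28  0.19 10.98] rot deg [-0.   -0.01  9.71]
```

Request:
{"name": "jog_arm", "arguments": {"increments": [[8.5,0,0,1,0,0,5],[8.5,0.1,0,4,0,0,9.7],[8.5,0.2,0.1,7,0,0,9.7],[8.5,0.2,0.2,9,0,0,9.7],[8.5,0.2,0.2,10.2,0,0,9.7],[8.5,0.2,0.2,10.8,0,0,9.7],[8.5,0.2,0.2,11,0,0,9.7],[8.5,0.2,0.2,11,0,0,9.7]]}}

```text
clock: 11.25
tcp_pos: [648.6, -169.1, 6.8]
tool_rot: [0.699, 0.715, 0.0, 0.0]
ft_force: [-1.0, 0.3, 0.0]
grip_width: 85.3
finger_force: 0.0
```

```bash
python3 - <<'E'
from h import *
inc([648,-139,6.3],.016); inc([648,-109,6.3],.016)
E
```

```text
shift cm [3.01 0.01 0.05] rot deg [0.04 0.01 0.33]
shift cm [6.01 0.07 0.05] rot deg [0.04 0.01 0.33]
```

Request:
{"name": "jog_arm", "arguments": {"increments": [[8.5,0.5,0,0,0,0,0],[8.5,1.1,0,0,0,0,0],[8.5,1.6,0,0,0,0,0],[8.5,2.1,0,0,0,0,0],[8.5,2.6,0,0,0,0,0],[8.5,3.1,0,0,0,0,0],[8.5,3.6,0,0,0,0,0],[8.5,4,0,0,0,0,0]]}}

```text
clock: 12.25
tcp_pos: [647.5, -128.8, 6.3]
tool_rot: [0.699, 0.715, -0.0, 0.0]
ft_force: [-0.3, -2.4, -0.9]
grip_width: 85.1
finger_force: 1.4
```

Request:
{"name": "jog_arm", "arguments": {"increments": [[8.5,0.2,0,0,0,0,0],[8.5,0.5,0,0,0,0,0],[8.5,0.8,0,0,0,0,0],[8.5,1.1,0,0,0,0,0],[8.5,1.4,0,0,0,0,0],[8.5,1.7,0,0,0,0,0],[8.5,1.9,0,0,0,0,0],[8.5,2,0,0,0,0,0]]}}

```text
clock: 13.25
tcp_pos: [647.0, -108.8, 6.3]
tool_rot: [0.699, 0.715, -0.0, 0.0]
ft_force: [0.7, -3.7, 0.3]
grip_width: 85.3
finger_force: 1.7
```

```bash
python3 - <<'E'
from h import *
p=grab_frame("top");c=p["img"][125:290,125:335,::-1]; cv2.imwrite("pics/t3c.png",cv2.resize(c,None,fx=3.6,fy=3.6,interpolation=cv2.INTER_CUBIC))
E
```

```text
(no output)
```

View pics/t3c.png

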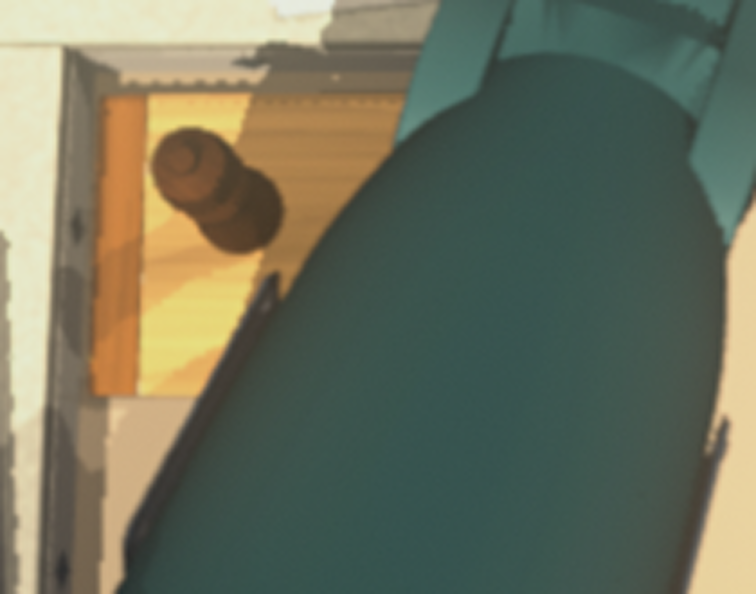

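The board is now square to the upstand, with its left edge at crop x 92–105, a few mm to 1 cm from the left face. The far gap is about 12 mm. I'll keep pushing left and watch the force.

Request:
{"name": "jog_arm", "arguments": {"increments": [[8.5,0.1,0,0,0,0,0],[8.5,0.2,0,0,0,0,0],[8.5,0.3,0,0,0,0,0],[8.5,0.4,0,0,0,0,0],[8.5,0.5,0,0,0,0,0],[8.5,0.6,0,0,0,0,0],[8.5,0.7,0,0,0,0,0],[8.5,0.7,0,0,0,0,0]]}}

```text
clock: 14.3
tcp_pos: [646.9, -101.8, 6.3]
tool_rot: [0.699, 0.715, 0.0, -0.0]
ft_force: [0.9, -3.1, 1.4]
grip_width: 85.3
finger_force: 1.2
```

Request:
{"name": "jog_arm", "arguments": {"increments": [[8.5,0.1,0,0,0,0,0],[8.5,0.2,0,0,0,0,0],[8.5,0.3,0,0,0,0,0],[8.5,0.4,0,0,0,0,0],[8.5,0.4,0,0,0,0,0],[8.5,0.4,0,0,0,0,0],[8.5,0.4,0,0,0,0,0],[8.5,0.4,0,0,0,0,0]]}}

```text
clock: 15.3
tcp_pos: [646.4, -101.1, 6.4]
tool_rot: [0.7, 0.714, -0.002, 0.002]
ft_force: [-5.5, -24.6, 1.2]
grip_width: 85.0
finger_force: 12.1
```

Request:
{"name": "jog_arm", "arguments": {"increments": [[8.5,-1,0,0,0,0,0],[8.5,-3,0,0,0,0,0],[8.5,-4,0,-2,0,0,0],[8.5,-4,0,-6,0,0,0],[8.5,-4,-2,-10,0,0,-8],[8.5,-4,-6,-11,0,0,-18],[8.5,-4,-10.5,-11,0,0,-28],[8.5,-4,-14,-11,0,0,-38]]}}

```text
clock: 16.3
tcp_pos: [506.1, -141.4, 116.4]
tool_rot: [0.426, 0.905, 0.0, -0.0]
ft_force: [1.4, -1.0, -0.5]
grip_width: 84.8
finger_force: 0.0
```

```bash
python3 - <<'E'
from h import *
inc([515,60,117],.016+np.pi/2);inc([515,60,6.3],.016+np.pi/2)
p=grab_frame("top");m=search_frame("bowl",p)[0];e=m["extent"];print(e,m["confidence"],plane(p,[[(e[0]+e[2])/2,(e[1]+e[3])/2]],61).round())
E
```

```text
shift cm [14.96 13.51 -0.05] rot deg [ 3.000e-02 -0.000e+00 -5.136e+01]
shift cm [14.96 13.51 11.02] rot deg [ 3.000e-02 -0.000e+00 -5.136e+01]
[216.0, 170.1, 262.1, 219.3] 0.9 [[627.   7.  61.]]
```

Request:
{"name": "jog_arm", "arguments": {"increments": [[8.5,2,1.8,0,0,0,-8],[8.5,5,4.5,0,0,0,-18],[8.5,8,7.2,0,0,0,-28],[8.5,11,9.9,0,0,0,-38],[8.5,13.5,12.2,2,0,0,-46],[8.5,15,13.5,5,0,0,-51.4],[8.5,15,13.5,8,0,0,-51.4],[8.5,15,13.5,10,0,0,-51.4]]}}

```text
clock: 17.4
tcp_pos: [517.8, 60.7, 15.0]
tool_rot: [-0.005, 1.0, 0.0, -0.0]
ft_force: [-0.2, -0.2, 1.0]
grip_width: 85.2
finger_force: 0.0
```

```bash
python3 - <<'E'
from h import *
inc([525,60,6.3],.016+np.pi/2);print(monitor.observe()["joint_pos"].round(2))
E
```

```text
shift cm [-0.72 -0.08  0.87] rot deg [ 0.03 -0.03 -0.34]
[-0.04  0.44 -0.47  0.66  0.   -0.05]
```

Request:
{"name": "jog_arm", "arguments": {"increments": [[8.5,0,0,0.4,0,0,-0.3],[8.5,0,0,0.9,0,0,-0.3],[8.5,-0.5,0,0.9,0,0,-0.3],[8.5,-1,0,0.9,0,0,-0.3],[8.5,-1.5,0,0.9,0,0,-0.3],[8.5,-2,0,0.9,0,0,-0.3],[8.5,-2.4,0,0.9,0,0,-0.3],[8.5,-2.7,0,0.9,0,0,-0.3]]}}

```text
clock: 18.4
tcp_pos: [543.9, 60.9, 7.2]
tool_rot: [-0.008, 1.0, -0.0, -0.001]
ft_force: [-5.0, -0.1, 3.7]
grip_width: 85.1
finger_force: 2.5
```

Request:
{"name": "jog_arm", "arguments": {"increments": [[8.5,-0.1,0,0,0,0,0],[8.5,-0.2,0,0,0,0,0],[8.5,-0.35,0,0,0,0,0],[8.5,-0.5,0,0,0,0,0],[8.5,-0.6,0,0,0,0,0],[8.5,-0.7,0,0,0,0,0],[8.5,-0.8,0,0,0,0,0],[8.5,-0.8,0,0,0,0,0]]}}

```text
clock: 19.4
tcp_pos: [552.6, 61.0, 7.3]
tool_rot: [-0.008, 1.0, -0.0, 0.0]
ft_force: [-1.3, -0.3, -1.4]
grip_width: 85.1
finger_force: 0.8
```

Request:
{"name": "jog_arm", "arguments": {"increments": [[8.5,-0.1,0,0,0,0,0],[8.5,-0.2,0,0,0,0,0],[8.5,-0.3,0,0,0,0,0],[8.5,-0.4,0,0,0,0,0],[8.5,-0.5,0,0,0,0,0],[8.5,-0.55,0,0,0,0,0],[8.5,-0.6,0,0,0,0,0],[8.5,-0.6,0,0,0,0,0]]}}

```text
clock: 20.4
tcp_pos: [555.9, 61.3, 7.0]
tool_rot: [-0.008, 1.0, 0.0, -0.002]
ft_force: [-16.1, 1.3, 9.7]
grip_width: 84.9
finger_force: 8.0
```

Request:
{"name": "jog_arm", "arguments": {"increments": [[8.5,-0.1,0,0,0,0,0],[8.5,-0.15,0,0,0,0,0],[8.5,-0.15,0,0,0,0,0],[8.5,0.5,0,0,0,0,0],[8.5,2,0,0,0,0,0],[8.5,3.5,0,-2,0,0,0],[8.5,4,0,-6,0,0,0],[8.5,4,0,-11,0,0,0]]}}

```text
clock: 21.4
tcp_pos: [518.2, 60.4, 118.4]
tool_rot: [-0.008, 1.0, 0.0, 0.0]
ft_force: [0.1, -0.8, 0.1]
grip_width: 85.1
finger_force: 0.0
```

Request:
{"name": "jog_arm", "arguments": {"increments": [[8.5,3,0,-4,0,0,0],[8.5,7,0,-9,0,0,0],[8.5,12,0,-12,0,0,0],[8.5,17,0,-12,0,0,0],[8.5,18,0,-12,0,0,0],[8.5,18,0,-12,0,0,0],[8.5,18,0,-12,0,0,0],[8.5,18,0,-12,0,0,0]]}}

```text
clock: 22.4
tcp_pos: [339.2, 57.4, 237.0]
tool_rot: [-0.008, 1.0, 0.0, -0.0]
ft_force: [0.2, 0.3, -0.7]
grip_width: 85.1
finger_force: 0.0
```

```bash
python3 - <<'E'
from h import *
p=grab_frame("top");c=p["img"][125:285,125:325,::-1]; cv2.imwrite("pics/t4c.png",cv2.resize(c,None,fx=3.7,fy=3.7,interpolation=cv2.INTER_CUBIC))
E
```

```text
(no output)
```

View pics/t4c.png

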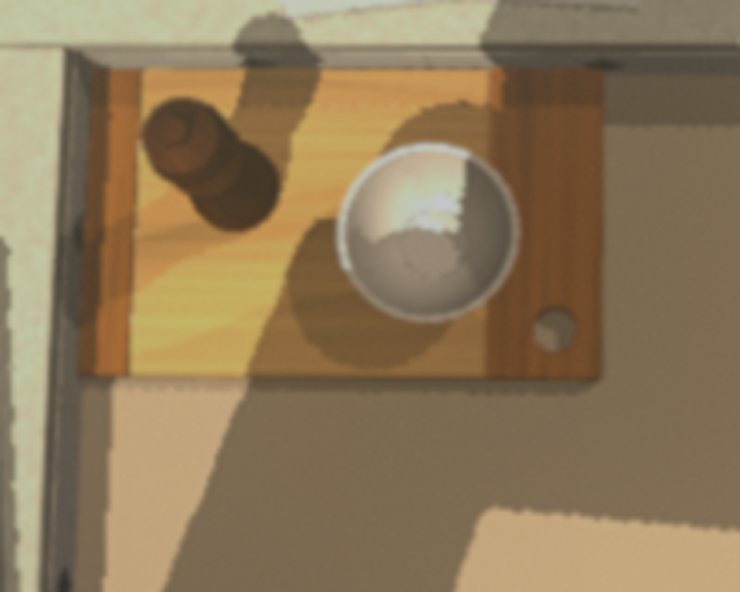

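The board looks flush: far edge at crop y≈70 along the tile base, left end at crop x≈80–92 against the left face, bowl and mill standing. A gentle second nudge from the right end will confirm the left contact.

Request:
{"name": "jog_arm", "arguments": {"increments": [[8.5,-1,-3,0,0,0,10],[8.5,-3,-8,0,0,0,20],[8.5,-6,-13,0,0,0,30],[8.5,-10,-17,0,0,0,40],[8.5,-15,-19,2,0,0,50],[8.5,-20,-20,4,0,0,60],[8.5,-25,-20,7,0,0,70],[8.5,-29,-20,10,0,0,80]]}}

```text
clock: 23.45
tcp_pos: [633.8, -137.9, 135.3]
tool_rot: [0.639, 0.769, -0.0, -0.0]
ft_force: [-0.4, -0.3, 0.9]
grip_width: 85.1
finger_force: 0.0
```

```bash
python3 - <<'E'
from h import *
inc([655,-135,6.5],.016)
E
```

```text
shift cm [-0.11  2.14 12.88] rot deg [-0.02 -0.01  9.69]
```

Request:
{"name": "jog_arm", "arguments": {"increments": [[8.5,0,0.5,2,0,0,5],[8.5,-0.1,1.5,5,0,0,9.7],[8.5,-0.1,2.1,8,0,0,9.7],[8.5,-0.1,2.1,10.5,0,0,9.7],[8.5,-0.1,2.1,12,0,0,9.7],[8.5,-0.1,2.1,12.7,0,0,9.7],[8.5,-0.1,2.1,12.9,0,0,9.7],[8.5,-0.1,2.1,12.9,0,0,9.7]]}}

```text
clock: 24.45
tcp_pos: [652.8, -134.9, 8.9]
tool_rot: [0.699, 0.715, 0.0, 0.0]
ft_force: [-0.2, 0.7, -0.3]
grip_width: 85.4
finger_force: 0.0
```

Request:
{"name": "jog_arm", "arguments": {"increments": [[8.5,0.5,0,0,0,0,0],[8.5,1.1,0,0,0,0,0],[8.5,1.7,0,0,0,0,0],[8.5,2.2,0,0,0,0,0],[8.5,2.6,0,0,0,0,0],[8.5,2.9,0,0,0,0,0],[8.5,3.1,0,0,0,0,0],[8.5,3.2,0,0,0,0,0]]}}

```text
clock: 25.45
tcp_pos: [651.8, -102.7, 8.3]
tool_rot: [0.699, 0.715, 0.0, 0.0]
ft_force: [-0.3, -0.2, 0.2]
grip_width: 84.8
finger_force: 0.0
```

Request:
{"name": "jog_arm", "arguments": {"increments": [[8.5,0.05,0,0.1,0,0,0],[8.5,0.1,0,0.1,0,0,0],[8.5,0.15,0,0.1,0,0,0],[8.5,0.2,0,0.1,0,0,0],[8.5,0.25,0,0.1,0,0,0],[8.5,0.3,0,0.1,0,0,0],[8.5,0.35,0,0.1,0,0,0],[8.5,0.35,0,0.1,0,0,0]]}}

```text
clock: 26.45
tcp_pos: [651.6, -100.8, 7.3]
tool_rot: [0.7, 0.714, -0.001, 0.001]
ft_force: [-1.7, -12.0, -2.9]
grip_width: 85.2
finger_force: 6.1
```

Request:
{"name": "jog_arm", "arguments": {"increments": [[8.5,0.1,0,0,0,0,0],[8.5,0.1,0,0,0,0,0],[8.5,-0.6,0,0,0,0,0],[8.5,-2,0,0,0,0,0],[8.5,-4,0,0,0,0,0],[8.5,-5,0,-4,0,0,0],[8.5,-5,0,-9,0,0,0],[8.5,-5,0,-15,0,0,0]]}}

```text
clock: 27.45
tcp_pos: [652.2, -150.4, 158.3]
tool_rot: [0.7, 0.714, -0.0, -0.001]
ft_force: [1.4, 0.1, 0.9]
grip_width: 85.2
finger_force: 0.0
```

Request:
{"name": "jog_arm", "arguments": {"increments": [[8.5,0,-3,-2,0,0,0],[8.5,0,-8,-4,0,0,0],[8.5,0,-13,-4,0,0,0],[8.5,0,-18,-4,0,0,0],[8.5,0,-23,-4,0,0,0],[8.5,0,-27,-4,0,0,0],[8.5,0,-27,-4,0,0,0],[8.5,0,-27,-4,0,0,0]]}}

```text
clock: 28.45
tcp_pos: [383.4, -155.9, 197.6]
tool_rot: [0.7, 0.714, 0.0, 0.001]
ft_force: [0.3, -0.0, 1.2]
grip_width: 85.1
finger_force: 0.0
```

```bash
python3 - <<'E'
from h import *
p=grab_frame("top"); a=p["img"][100:300,125:335,::-1]; cv2.imwrite("pics/t5c.png",cv2.resize(a,None,fx=2.9,fy=2.9,interpolation=cv2.INTER_CUBIC))
for o in("mug","jar","mill","bowl"): 
    for r in search_frame(o,p)[:2]: print(o,np.round(r["extent"]),round(r["confidence"],2))
E
```

```text
mug [415. 158. 473. 202.] 0.61
jar [419. 258. 465. 293.] 0.97
mill [164. 148. 203. 190.] 0.8
bowl [218. 165. 259. 212.] 0.77
```

View pics/t5c.png

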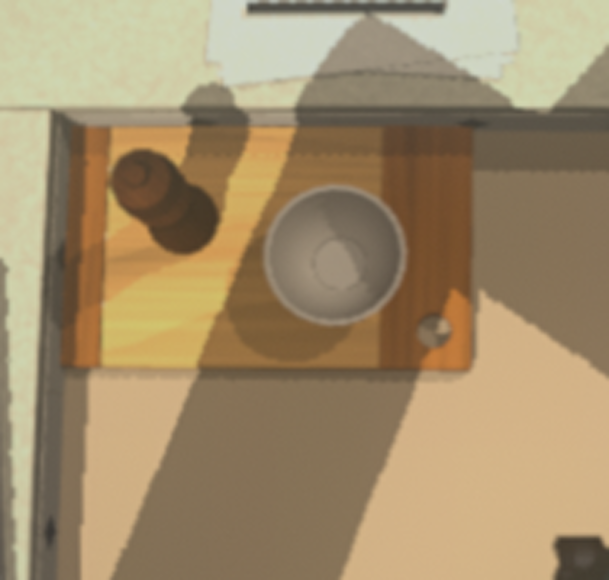

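The board sits flush at both faces: far edge at crop y≈126, left end at crop x≈62–72. The mill and bowl are upright, and the mug and jar are unmoved. Handing in.

```bash
python3 -c "
from h import *
print(sign_off())"
```

```text
the job is handed in; nothing more can be done
None
```

I pushed the board into the corner, flush against the upstand ahead and on the left, with the mill and bowl still standing on it and the mug and jar where they were, and handed the job in at about 28.5 s; the hand-in gave no verdict.

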